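# Scan the vial carousel and hold its index plunger out

### The arm

A 6-joint arm with a two-finger parallel gripper is mounted at the origin on the work surface. World frame = base frame: x ahead of the robot, y to its left, z up, the work surface at z = 0. Lengths are in mm, angles in rad, forces in N, time in s.
With the tool pointing down it reaches from about 425 to 925 mm from the base axis. Payload 12.5 kg.
Tool frame: the origin (TCP) lies on the centre line of the jaws, within the pads' length; the fingertips stand 11 mm ahead of it and the grasp point (between the pads) lies 8 mm behind it (tips_ahead is the distance from the TCP to the fingertips, in mm); z points along the fingers, y is the line along which they close (so a half turn about z gives the same grasp; the last joint's range is limited). The gripper opens to 85 mm and grips with 20 to 120 N. Pads are 22 mm wide; open, the fingers measure 114 mm over their backs; the gripper's body (76 mm by 85 mm) begins 54 mm behind the grasp point. The pads swing forward as they close: fully open they stand 13 mm farther back than shut.
Start: joints at [-1.251, 0.491, 1.559, -0, 1.092, -0.106], TCP at [258.179, -569.199, 242.327] pointing down, gripper open.
Joint ranges: [-3.1, 3.1], [-0.84, 2.19], [0.05, 2.79], [-1.13, 4.28], [0.06, 2.93], [-2.69, 2.69]. Speed limits (rad/s): [2.22, 2.22, 2.79, 3.14, 3.14, 3.14].

### API

Orientations are given as a unit quaternion [w, x, y, z].
In Python, from rig import * gives the robot as it stands.
- The arm moves only by the shell command python3 -m inch 'ROWS' [OPENING]. ROWS is a JSON object of lists of equal length, an entry for each row: "travel": the shift along the tool's x, y, z normalised to -1 to 1, where 1 is 0.25 m, a list of three; "turn": the turn, a rotation vector about the tool's x, y, z normalised to -1 to 1, where 1 is 2 rad, a list of three. In form: {"travel": [[tx, ty, tz], ...], "turn": [[ax, ay, az], ...]}. A call has 1 to 5 rows; each row is the pose to reach, as a shift and turn from the pose commanded when the call began, along the tool's axes at that moment; what a row does not reach only later rows make up. A row lasts 1/10 s, in which the tool goes at most 50 mm and 8.59 degrees, less where a joint would pass 70% of its speed; a pose out of reach is approached as far as the arm can. A call with a number of a shift or a turn outside -1 to 1 is refused whole. A call with a gripper value outside its range is refused whole. OPENING is the opening, from 0 (shut) to 1 (fully open), set as the call begins (- or left out, the last holds). The fingers move at their own pace and stop on an object; the grip force is fixed at half the most. Time passes only in rows, so rows that repeat a pose let the fingers close. It gives the time, the measured TCP pose, the force, the opening and the grip force at its end, in the units of the state.
- state(): the state, without advancing time (a new reading comes with each control period).
- capture(name): name is "scene" or "top" or "wrist"; returns the picture (384x512x3 uint8, blue, green, red); there is no depth.
- camera_info(name): a dict with "fx", "fy", "cx", "cy" (pixels), "R" (3x3) and "t" (3): a world point X has camera coordinates R X + t; the wrist camera has in their place "tool_from_camera" (4x4, takes a point from camera to tool coordinates, whose origin is the TCP and whose axes are the flange's). Camera axes: x right, y down, z forward; pixel columns grow to the right and rows downward; lengths in mm; the calibration is good to about 2 mm. The wrist camera is an equidistant fisheye: a pixel r from the principal point sees the ray r / f radians off the axis. A picture is of the moment at which its call begins: read the wrist's pose just before it. camera_info takes no time and is no camera call.
- close_job(): hands the job in; it is judged then, once.
The state is a dict: "clock": time; "qpos": joint angles; "joint_velocities": joint speeds; "joint_efforts": joint torques, N m; "eef_pos": TCP position; "tcp_rot": TCP orientation; "ft_force": force on the tool from outside, world axes, zero at the start; "ft_torque": the same for the moment, N m; "gripper_width": finger opening in mm; "grasp_force": force on a finger pad.
Only numpy, scipy, OpenCV 4.12 (cv2) and the standard library are available. Lean on these libraries where they do the work, as an engineer would, in place of code of your own. Each camera call takes 0.05 s, during which the arm holds its last target. There are 200 camera calls.

### The job

Book the vial carousel in: pick up the barcode scanner, aim it at the barcode label on the carousel's base and hold it steady on the label for a second, then lay the scanner flat back on its rubber mat and let go of it. Then pull the sprung index plunger beside the carousel fully up out of its hole and finish while still holding it up, because it has no catch and I am going to turn the carousel to the next vial myself. Do not turn the carousel or disturb the tip box, beaker, petri dish and timer standing around it.

Things in the scene. Friction and masses are not known exactly. Their poses are not given: they have to be found in the camera images.
- changer: Fixed base of the hand-turned vial carousel: a white plinth 240 mm (own x) by 300 mm (own y), deck 55 mm above the bench; origin at the centre of its underside, z up. The strip of deck at own y below -65 mm carries only the label, a flush bubble level and the plunger's bracket: an aluminium post 30 mm wide at own (0, -83) mm whose arm (top 112 mm above the bench) reaches in to y = -32 mm.
- label (a point): Centre of the barcode label, a white paper label 50 mm (along the base's x) by 36 mm (along the base's y) with black bars, face up on the deck of the base at own (-68, -108) mm, 56 mm above the bench; axes as the base.
- plunger (a joint): How far the index plunger is pulled up, m: 0 = sprung home, its 8 mm pin 9 mm deep in a hole near the rim of the carousel's plate; 0.012 = fully up at its stop, pin clear of the plate. It slides straight up (world z); its spring pulls it down with about 6.5 N at 0 and 14 N at 0.012. No catch: it snaps home when let go.
- knob (a point): Centre of the plunger's black cylindrical pull knob, 28 mm diameter, 24 mm tall, axis upright (grip across any diameter), at the base's (0, -48) mm, 134 mm above the bench when home; it rises with the plunger. Under it are the plunger's steel sleeve (22 mm wide, 122 down to 112 mm above the bench) and the bracket's arm.
- carousel (a joint): Turn of the two-deck aluminium carousel, rad, 0 at the start; the pin locks it while home. Its upright axis is at the base's (0, 40) mm; 196 mm across, plate top 94 mm above the bench; eight vials at 58 mm radius, tops 108 mm; black mushroom lifting knob in the middle, top 125 mm. A filling nozzle hangs over one vial from a post at the base's (108, 62) mm, 163 mm tall.
- scanner: Cordless in-line barcode scanner, grey, about 160 g, lying flat. Origin at its underside, own x towards its reading head, z up. Handle x -85 to +40 mm, 34 mm wide (y), 30 mm thick; wider head x 31 to 75 mm, 66 mm wide, up to z 44 mm. Centre of mass near x = +10, z = 20 mm. Grip it across the handle, x -60 to +10 mm.
- window: The scanner's black reading window, at x 64, z 10 mm in the scanner's frame, on the slanted front underside of its head. Own x is the reading beam: with the scanner level it points ahead and 45 degrees down; own y is the scanner's y. It reads a label 40 to 130 mm away along the beam, from any side and turned any way, when the beam falls near the label's middle.
- mat: The scanner's black rubber mat, 200 mm (own x) by 110 mm (own y), 5 mm thick, fixed to the bench; origin at the centre of its underside. The scanner starts on it, pointing roughly along the mat's x.
- tip_box: Bystander: pipette tip box with clear lid, 125 x 85 x 62 mm; origin at the centre of its underside.
- beaker: Bystander: glass beaker, 68 mm across, 88 mm tall; origin at the centre of its underside.
- petri_dish: Bystander: clear dish with lid, 94 mm across, 16 mm tall; origin at the centre of its underside.
- bench_timer: Bystander: small white timer, 55 x 75 x 24 mm; origin at the centre of its underside.
Mind the look-alikes: they are no part of the job. What is shaped like the scanner but blue or turquoise is not meant.

How it is judged (in metres and radians):
On the way, in this order (a step that is already met when the one before it is completed fails the run):
1. the held scanner's beam rests steadily on the label (40 to 130 mm away, within 15 mm of its centre across and 12 mm up and down the beam), plunger home (x of label in the frame of window between 0.04 and 0.13 m and y of label in the frame of window between -0.015 and 0.015 m and z of label in the frame of window between -0.012 and 0.012 m and angle between window's own x axis and vertical above 2 rad and contact force between the fingers and scanner above 1 N and linear speed of scanner below 0.02 m/s and angular speed of scanner below 0.2 rad/s and value of joint plunger below 0.002 m), for 0.7 s.
2. the scanner lies flat on its mat, let go, plunger still home (horizontal distance between scanner and mat below 0.04 m and z of scanner in the frame of mat below 0.009 m and angle between scanner's own z axis and vertical below 0.12 rad and contact force between the fingers and scanner below 0.2 N and linear speed of scanner below 0.02 m/s and value of joint plunger below 0.002 m), for 0.2 s.
At the end, for the whole second after the job is handed in: The fingers hold the index plunger still, at least 10.5 mm up of its 12 mm stroke, the carousel within 0.08 rad of where it was, and the scanner lies untouched and flat on its mat, its origin within 40 mm of the mat's centre (value of joint plunger above 0.0105 m and velocity of joint plunger between -0.003 and 0.003 m/s and contact force between the fingers and plunger above 3 N and contact force between each of plunger, the arm, the fingers and scanner below 0.2 N and horizontal distance between scanner and mat below 0.04 m and z of scanner in the frame of mat below 0.009 m and angle between scanner's own z axis and vertical below 0.12 rad and linear speed of scanner below 0.02 m/s and value of joint carousel between -0.08 and 0.08 rad); the arm keeps its last pose, push and grip.
It fails at once if the carousel is turned (value of joint carousel above 0.1 rad or value of joint carousel below -0.1 rad).
It fails at once if the tip box, beaker, petri dish or timer is disturbed (moved more than 30 mm) (distance of any of tip_box, beaker, petri_dish, bench_timer from where it was at the start of the episode above 0.03 m).
It also fails if it takes over 67 s, if anything falls off the work surface, if the arm or the gripper's body presses on something with over 40 N, if the wrist force passes 120 N, or if a joint passes its speed limit or range.

## Working session

There is one attempt and no reset: what is moved stays moved. The work goes in short steps, Python scripts to look and compute and a shell command to move; the robot and the scene stay as the last step left them, time stands still between calls to the robot, and variables do not carry over. Pictures are saved under pics/ and viewed, at most 10 in all, crops included, and the job is handed in when it is done.

```bash
ls; mkdir -p pics
python3 - <<'E'
from rig import *
import cv2,json
for n in("scene","top","wrist"):
    print(n,camera_info(n))
s=state();print(s)
for n in("scene","top"):
    cv2.imwrite(f"pics/{n}0.png",capture(n))
E
```

```text
pics
scene {'fx': 410.809024430756, 'fy': 410.809024430756, 'cx': 250.98250493434827, 'cy': 181.02968063359137, 'R': array([[ 0.26364612,  0.96453586, -0.0127    ],
       [ 0.560299  , -0.16384263, -0.81192403],
       [-0.78521065,  0.20694482, -0.58362495]]), 't': array([-198.86030255, -200.71424119, 1899.65872293])}
top {'fx': 409.64074905810855, 'fy': 409.64074905810855, 'cx': 260.09724575241336, 'cy': 196.0730213741937, 'R': array([[ 0.01583412, -0.99983354, -0.00906491],
       [-0.98494138, -0.01403597, -0.17231795],
       [ 0.17216204,  0.01165691, -0.98499967]]), 't': array([  90.53854208,  532.30164859, 1507.87566244])}
wrist {'fx': 297.3186396354542, 'fy': 297.3186396354542, 'cx': 258.94072439816136, 'cy': 191.21599705030238, 'tool_from_camera': array([[ 4.73980796e-04, -9.51633428e-01, -3.07235403e-01,
         7.97563811e+01],
       [ 9.99999560e-01,  6.99754548e-04, -6.24697641e-04,
        -7.51636007e-02],
       [ 8.09472529e-04, -3.07234972e-01,  9.51633341e-01,
        -1.32795960e+02],
       [ 0.00000000e+00,  0.00000000e+00,  0.00000000e+00,
         1.00000000e+00]])}
{'clock': 0.0, 'qpos': array([-1.25060067e+00,  4.91585219e-01,  1.55947542e+00,  3.53473217e-05,
        1.09170616e+00, -1.05584818e-01]), 'joint_velocities': array([ 2.75650023e-04, -7.61565201e-05,  2.35237135e-04,  2.18409228e-04,
        4.53524974e-04, -7.67591243e-04]), 'joint_efforts': array([ 3.76530725e-04, -6.18461967e+01, -2.61590374e+01, -9.71183863e-05,
        4.15198621e-03, -1.53736949e-05]), 'eef_pos': array([ 258.10992428, -568.96659269,  241.70285069]), 'tcp_rot': array([-5.85376012e-04,  9.77425887e-01,  2.11277758e-01, -4.72864397e-05]), 'ft_force': array([0.12983067, 0.26778896, 0.22312317]), 'ft_torque': array([-0.01994276,  0.00058128, -0.00736002]), 'grasp_force': 0.0, 'gripper_width': 85.25700778506611}
```

View pics/top0.png

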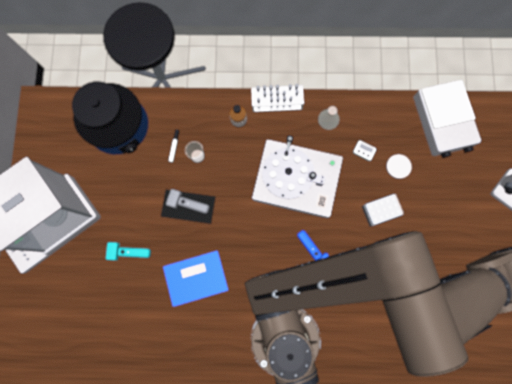

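View pics/scene0.png

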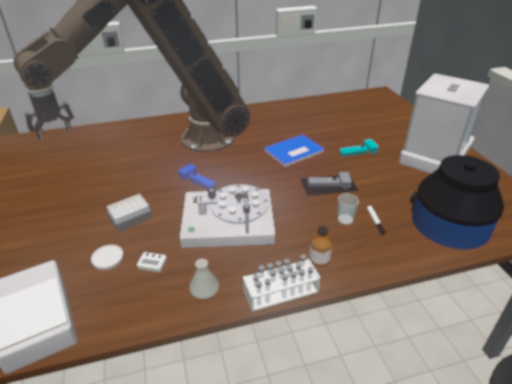

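```bash
cat > h.py <<'E'
from rig import *
import cv2,numpy as np
from scipy.spatial.transform import Rotation as Ro
def ray(n,uv,z):
    c=camera_info(n);d=np.array([(uv[0]-c['cx'])/c['fx'],(uv[1]-c['cy'])/c['fy'],1])
    o=-c['R'].T@c['t'];w=c['R'].T@d
    return o+w*(z-o[2])/w[2]
def proj(n,X):
    c=camera_info(n);p=c['R']@np.array(X,float)+c['t'];return np.array([c['fx']*p[0]/p[2]+c['cx'],c['fy']*p[1]/p[2]+c['cy']])
def pose():
    s=state();return np.array(s['eef_pos']),Ro.from_quat(np.roll(s['tcp_rot'],-1)).as_matrix()
def wray(uv,z,P=None):
    p,R=P or pose();c=camera_info('wrist');T=c['tool_from_camera']
    a=np.array([uv[0]-c['cx'],uv[1]-c['cy']]);r=np.hypot(*a);th=r/c['fx']
    d=np.r_[a/r*np.sin(th),np.cos(th)] if r>0 else np.array([0,0,1.])
    o=p+R@T[:3,3];w=R@T[:3,:3]@d
    return o+w*(z-o[2])/w[2]
E
python3 - <<'E'
from h import *
im=cv2.imread('pics/top0.png')
a=cv2.resize(im[130:225,150:250],None,fx=4,fy=4,interpolation=cv2.INTER_CUBIC)
b=cv2.resize(im[130:225,250:350],None,fx=4,fy=4,interpolation=cv2.INTER_CUBIC)
cv2.imwrite('pics/crop.png',np.hstack([a,b]))
# white plinth
m=(im.min(2)>130).astype(np.uint8);m[:,:245]=0;m[:,346:]=0;m[:135]=0;m[220:]=0
m=cv2.morphologyEx(m,cv2.MORPH_CLOSE,np.ones((9,9)))
c=max(cv2.findContours(m,0,2)[0],key=cv2.contourArea);r=cv2.minAreaRect(c);print(r)
for q in cv2.boxPoints(r):print(q,ray('top',q,55))
m=(im.max(2)<45).astype(np.uint8);m[:,:155]=0;m[:,222:]=0;m[:182]=0;m[230:]=0
m=cv2.morphologyEx(m,cv2.MORPH_CLOSE,np.ones((15,15)))
c=max(cv2.findContours(m,0,2)[0],key=cv2.contourArea);r=cv2.minAreaRect(c);print(r)
for q in cv2.boxPoints(r):print(q,ray('top',q,5))
E
```

```text
((298.349609375, 174.63380432128906), (80.79055786132812, 69.37862396240234), 13.348727226257324)
[251.03673 199.05956] [517.49927784 132.41419522  55.        ]
[267.05466 131.55534] [783.91960002  75.46820838  55.        ]
[345.66248 150.20805] [ 712.96085839 -227.44083936   55.        ]
[329.64456 217.71227] [ 451.10410192 -162.51193462   55.        ]
((187.5560302734375, 206.0939483642578), (48.745399475097656, 25.038808822631836), 7.853313446044922)
[161.7013  215.16573] [457.62421637 479.09452559   5.        ]
[165.12253 190.36174] [555.55568788 471.27477108   5.        ]
[213.41077 197.02217] [531.80123746 281.05889859   5.        ]
[209.98953 221.82616] [434.49815497 290.82899193   5.        ]
```

View pics/crop.png

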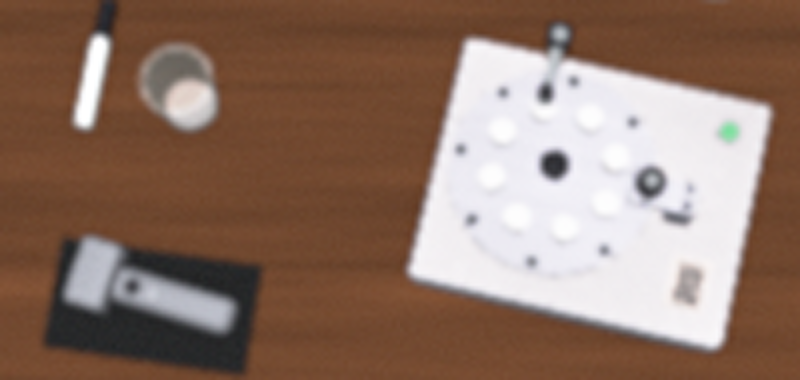

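The crop shows the grey scanner on the mat, with its head at crop (92,272) and its tail at (228,316). The label is at crop (688,285) and the plunger knob at (650,182).

```bash
cat >> h.py <<'E'
def down(yaw):
    c,s=np.cos(np.radians(yaw)),np.sin(np.radians(yaw))
    return np.array([[c,s,0],[s,-c,0],[0,0,-1]]).astype(float)
def legs(L,P=None):
    """L: list of (x,y,z,yaw); prints normalised travel and turn for each leg"""
    p,R=P or pose()
    for x,y,z,yaw in L:
        q=np.array([x,y,z],float);Q=down(yaw)
        print((R.T@(q-p)/250).round(3).tolist(),(Ro.from_matrix(R.T@Q).as_rotvec()/2).round(3).tolist(),'mm',round(np.linalg.norm(q-p)))
        p,R=q,Q
E
python3 - <<'E'
from h import *
t=lambda u,v,o:(o+u/4,130+v/4)
L=ray('top',t(688-400,285,250),56);K=ray('top',t(250,180,250),146);C=ray('top',t(554-400,163,250),125)
print('label',L,'knob',K,'cknob',C)
a=ray('top',t(228,316,150),30);b=ray('top',t(92,273,150),45);print('rear',a,'head',b,np.degrees(np.arctan2(*(b-a)[1::-1])))
p,R=pose();print(np.degrees(np.arctan2(R[1,0],R[0,0])))
legs([(430,-420,300,24),(600,-250,300,24),(670,-20,300,24),(610,220,280,24),(480,370,220,24),(480,370,220,73)])
E
```

```text
label [ 512.80675118 -134.50274978   56.        ] knob [592.68205988 -88.83196332 146.        ] cknob [612.15320886  -4.21896858 125.        ]
rear [480.77692548 300.73166811  30.        ] head [518.03988764 429.61050063  45.        ] 73.87373961611335
24.398503488884934
[0.872, -0.259, -0.232] [-0.001, -0.0, 0.003] mm 235
[0.898, -0.345, 0.0] [0.0, 0.0, 0.0] mm 240
[0.63, -0.727, 0.0] [0.0, 0.0, 0.0] mm 240
[0.171, -0.975, 0.08] [0.0, 0.0, 0.0] mm 248
[-0.231, -0.76, 0.24] [0.0, 0.0, 0.0] mm 207
[0.0, 0.0, 0.0] [0.0, 0.0, -0.428] mm 0
```

```bash
python3 -m inch '{"travel":[[0.872,-0.259,-0.232],[0.872,-0.259,-0.232],[0.872,-0.259,-0.232],[0.872,-0.259,-0.232],[0.872,-0.259,-0.232]],"turn":[[0,0,0],[0,0,0],[0,0,0],[0,0,0],[0,0,0]]}' 1 &&
python3 -m inch '{"travel":[[0.898,-0.345,0],[0.898,-0.345,0],[0.898,-0.345,0],[0.898,-0.345,0],[0.898,-0.345,0]],"turn":[[0,0,0],[0,0,0],[0,0,0],[0,0,0],[0,0,0]]}' &&
python3 -m inch '{"travel":[[0.63,-0.727,0],[0.63,-0.727,0],[0.63,-0.727,0],[0.63,-0.727,0],[0.63,-0.727,0]],"turn":[[0,0,0],[0,0,0],[0,0,0],[0,0,0],[0,0,0]]}' &&
python3 -m inch '{"travel":[[0.171,-0.975,0.08],[0.171,-0.975,0.08],[0.171,-0.975,0.08],[0.171,-0.975,0.08],[0.171,-0.975,0.08]],"turn":[[0,0,0],[0,0,0],[0,0,0],[0,0,0],[0,0,0]]}' &&
python3 -m inch '{"travel":[[-0.231,-0.76,0.24],[-0.231,-0.76,0.24],[-0.231,-0.76,0.24],[-0.231,-0.76,0.24],[-0.231,-0.76,0.24]],"turn":[[0,0,-0.3],[0,0,-0.3],[0,0,-0.3],[0,0,-0.3],[0,0,-0.3]]}' &&
python3 -m inch '{"travel":[[0,0,0],[0,0,0],[0,0,0],[0,0,0],[0,0,0]],"turn":[[0,0,-0.128],[0,0,-0.128],[0,0,-0.128],[0,0,-0.128],[0,0,-0.128]]}'
python3 - <<'E'
from h import *
P=pose();print(P);np.savez('p1.npz',p=P[0],R=P[1])
cv2.imwrite('pics/w1.png',capture('wrist'))
E
```

```text
clock: 0.6
eef_pos: [431.8, -418.1, 301.0]
tcp_rot: [0.0, 0.977, 0.212, 0.0]
ft_force: [-0.5, -0.0, -0.1]
gripper_width: 85.5
grasp_force: 0.0
clock: 1.1
eef_pos: [600.2, -246.6, 300.0]
tcp_rot: [-0.0, 0.977, 0.212, -0.0]
ft_force: [-0.8, -0.0, 0.1]
gripper_width: 85.4
grasp_force: 0.0
clock: 1.6
eef_pos: [667.4, -15.6, 300.0]
tcp_rot: [-0.0, 0.977, 0.212, -0.0]
ft_force: [0.1, -0.1, 0.1]
gripper_width: 85.2
grasp_force: 0.0
clock: 2.1
eef_pos: [604.5, 223.2, 279.8]
tcp_rot: [0.0, 0.977, 0.211, -0.0]
ft_force: [0.1, 1.0, -0.3]
gripper_width: 85.5
grasp_force: 0.0
clock: 2.6
eef_pos: [470.5, 373.1, 218.5]
tcp_rot: [-0.0, 0.869, 0.495, -0.002]
ft_force: [-0.3, -1.8, 0.1]
gripper_width: 85.1
grasp_force: 0.0
clock: 3.1
eef_pos: [474.6, 370.2, 220.2]
tcp_rot: [0.0, 0.802, 0.597, -0.0]
ft_force: [0.3, -0.5, -1.1]
gripper_width: 85.3
grasp_force: 0.0
(array([474.56102248, 370.24048826, 220.2217401 ]), array([[ 2.87957841e-01,  9.57643087e-01,  4.06719709e-06],
       [ 9.57643075e-01, -2.87957837e-01, -1.57823836e-04],
       [-1.49967724e-04,  4.93415342e-05, -9.99999988e-01]]))
```

View pics/w1.png

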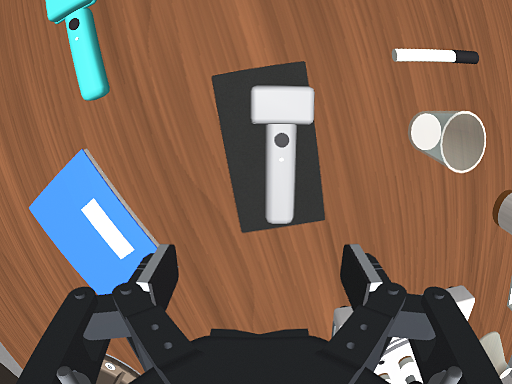

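The wrist view shows the scanner nearly aligned with the tool. The handle's centreline runs from (280,222) to (282,125), and the head spans (252..313, 87..123).

Run:
```python
from h import *
d=np.load('p1.npz');P=(d['p'],d['R'])
r=wray((280,221),30,P);m=wray((281.7,150),35,P);h=wray((282.5,89),47,P)
e1=wray((266,175),30,P);e2=wray((296.5,175),30,P)
hl=wray((252,105),45,P);hr=wray((313.5,105),45,P)
ax=(h-r)[:2];L=np.linalg.norm(ax);u=ax/L
yaw=np.degrees(np.arctan2(u[1],u[0]))
O=r[:2]+85*u;O2=h[:2]-75*u
print('len',L,'yaw',yaw,'w',np.linalg.norm(e1-e2),'headw',np.linalg.norm(hl-hr),'mid',m, 'headc',(hl+hr)/2)
n=np.array([-u[1],u[0]]);print('off line mid', (m[:2]-r[:2])@n,((e1+e2)/2-r)[:2]@n,((hl+hr)/2-r)[:2]@n,'O',O,O2)
M=[wray(q,5,P)[:2] for q in((213,76),(304,62),(324,218),(242,232))];print('mat',np.mean(M,0),M)
O=(O+O2)/2;G=O-5*u
legs([(G[0],G[1],90,yaw),(G[0],G[1],23,yaw)])
```

```text
len 151.22301933813824 yaw 73.71943394849058 w 34.46438735152339 headw 63.44258237063195 mid [505.64931075 385.90171047  35.        ] headc [519.78201089 433.15701116  45.        ]
off line mid -0.35265020195972435 -0.6113357041684537 -0.6710303570599869 O [505.12243181 385.35558614] [502.66188305 376.93055859]
mat [494.96453589 383.22664592] [array([455.10531657, 487.72828658]), array([560.31210919, 473.5130131 ]), array([535.73978521, 279.81172835]), array([428.7009326 , 291.85355565])]
[0.055, 0.1, 0.521] [0.0, 0.0, -0.004] mm 133
[0.0, 0.0, 0.268] [0.0, 0.0, 0.0] mm 67
```

```bash
python3 -m inch '{"travel":[[0.055,0.1,0.521],[0.055,0.1,0.521],[0.055,0.1,0.521],[0.055,0.1,0.521],[0.055,0.1,0.521]],"turn":[[0,0,-0.004],[0,0,-0.004],[0,0,-0.004],[0,0,-0.004],[0,0,-0.004]]}' 1 &&
python3 -m inch '{"travel":[[0,0,0.1],[0,0,0.2],[0,0,0.28],[0,0,0.28],[0,0,0.28]],"turn":[[0,0,0],[0,0,0],[0,0,0],[0,0,0],[0,0,0]]}' &&
python3 -m inch '{"travel":[[0,0,0],[0,0,0],[0,0,0],[0,0,0],[0,0,0]],"turn":[[0,0,0],[0,0,0],[0,0,0],[0,0,0],[0,0,0]]}' 0 &&
python3 -m inch '{"travel":[[0,0,0],[0,0,0],[0,0,0],[0,0,0],[0,0,0]],"turn":[[0,0,0],[0,0,0],[0,0,0],[0,0,0],[0,0,0]]}' 0
```

```text
clock: 3.65
eef_pos: [502.4, 376.5, 90.5]
tcp_rot: [0.0, 0.799, 0.601, -0.0]
ft_force: [-0.6, 0.6, 0.3]
gripper_width: 85.4
grasp_force: 0.0
clock: 4.15
eef_pos: [502.9, 377.1, 22.2]
tcp_rot: [0.0, 0.799, 0.601, 0.001]
ft_force: [0.0, -0.2, 0.4]
gripper_width: 85.4
grasp_force: 0.0
clock: 4.65
eef_pos: [502.6, 376.7, 20.9]
tcp_rot: [0.0, 0.799, 0.601, 0.001]
ft_force: [-0.3, -0.8, 6.6]
gripper_width: 32.8
grasp_force: 60.9
clock: 5.15
eef_pos: [502.6, 376.7, 20.9]
tcp_rot: [0.0, 0.799, 0.601, 0.001]
ft_force: [-1.3, -0.4, 8.0]
gripper_width: 32.8
grasp_force: 60.9
```

```bash
python3 -m inch '{"travel":[[0,0,-0.04],[0,0,-0.2],[0,0,-0.4],[0,0,-0.6],[0,0,-0.72]],"turn":[[0,0,0],[0,0,0],[0,0,0],[0,0,0],[0,0,0]]}' 0 &&
python3 -m inch '{"travel":[[0,0,-0.28],[0,0,-0.28],[0,0,-0.28],[0,0,-0.28],[0,0,-0.28]],"turn":[[0,0,0],[0,0,0],[0,0,0],[0,0,0],[0,0,0]]}'
python3 - <<'E'
from h import *
P=pose();np.savez('p2.npz',p=P[0],R=P[1])
cv2.imwrite('pics/w2.png',capture('wrist'))
legs([(600,170,270,73.9),(640,-60,270,73.9),(560,-290,270,73.9)])
E
```

```text
clock: 5.65
eef_pos: [502.6, 376.8, 204.5]
tcp_rot: [0.0, 0.799, 0.601, 0.002]
ft_force: [0.2, 0.5, -1.6]
gripper_width: 33.1
grasp_force: 60.2
clock: 6.15
eef_pos: [501.7, 376.2, 268.4]
tcp_rot: [-0.0, 0.799, 0.601, -0.001]
ft_force: [-0.0, -0.5, -1.9]
gripper_width: 32.9
grasp_force: 60.2
[-0.684, 0.606, -0.006] [-0.001, 0.001, -0.0] mm 228
[-0.84, 0.409, 0.0] [0.0, 0.0, 0.0] mm 233
[-0.973, -0.052, 0.0] [0.0, 0.0, 0.0] mm 244
```

View pics/w2.png

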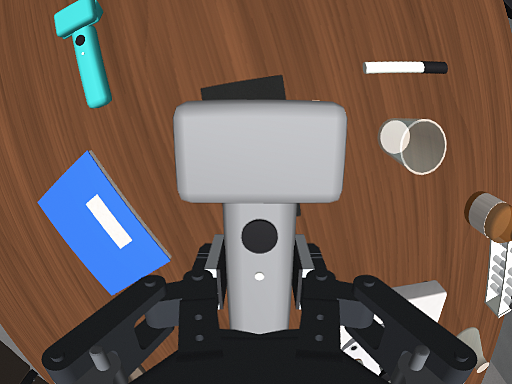

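The wrist view shows the scanner held straight, with its head spanning (175..346, 100..203).

Run:
```python
from h import *
# tool-frame points: use identity pose, plane tool z
I=(np.zeros(3),np.eye(3))
for uv,z in(((260,101),-26),((260,202),-26),((175,150),-26),((346,150),-26),((260,331),-14)):print(uv,wray(uv,z,I).round(1))
# label checks from top
im=capture('top');m=im[190:212,313:333].min(2)
print(ray('scene',(202,209),56))
```

```text
(260, 101) [ 78.6   1.  -26. ]
(260, 202) [ 40.7   1.1 -26. ]
(175, 150) [ 61.2 -30.7 -26. ]
(346, 150) [ 61.3  33.2 -26. ]
(260, 331) [-38.5   1.3 -14. ]
[ 572.91394642 -121.75765723   56.        ]
```

```bash
python3 -m inch '{"travel":[[-0.684,0.606,0],[-0.684,0.606,0],[-0.684,0.606,0],[-0.684,0.606,0],[-0.684,0.606,0]],"turn":[[0,0,0],[0,0,0],[0,0,0],[0,0,0],[0,0,0]]}' && 
python3 -m inch '{"travel":[[-0.84,0.409,0],[-0.84,0.409,0],[-0.84,0.409,0],[-0.84,0.409,0],[-0.84,0.409,0]],"turn":[[0,0,0],[0,0,0],[0,0,0],[0,0,0],[0,0,0]]}' && 
python3 -m inch '{"travel":[[-0.973,-0.052,0],[-0.973,-0.052,0],[-0.973,-0.052,0],[-0.973,-0.052,0],[-0.973,-0.052,0]],"turn":[[0,0,0],[0,0,0],[0,0,0],[0,0,0],[0,0,0]]}'
python3 - <<'E'
from h import *
P=pose();print(P[0]);np.savez('p3.npz',p=P[0],R=P[1])
cv2.imwrite('pics/w3.png',capture('wrist'))
E
```

```text
clock: 6.75
eef_pos: [601.4, 167.0, 268.9]
tcp_rot: [-0.0, 0.8, 0.6, -0.001]
ft_force: [0.6, 0.6, -1.1]
gripper_width: 33.0
grasp_force: 60.1
clock: 7.25
eef_pos: [640.4, -63.1, 268.9]
tcp_rot: [-0.0, 0.8, 0.6, -0.001]
ft_force: [0.7, 0.2, -1.6]
gripper_width: 33.3
grasp_force: 60.1
clock: 7.75
eef_pos: [559.2, -292.1, 269.0]
tcp_rot: [-0.001, 0.799, 0.601, -0.0]
ft_force: [0.9, 0.6, -1.7]
gripper_width: 32.6
grasp_force: 60.2
[ 559.18344662 -292.10795101  269.00867926]
```

View pics/w3.png

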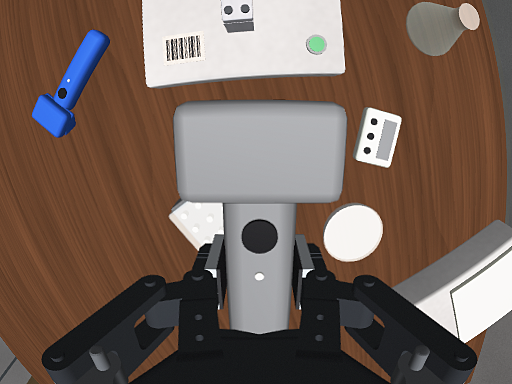

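The label is at (183,48) in the wrist view, on the near left of the plinth, with the bracket at (237,10).

Run:
```python
from h import *
d=np.load('p3.npz');P=(d['p'],d['R'])
L=wray((183,48),56,P);print(L)
l=P[1].T@(L-P[0]);print('label in tool',l,'move',(l-[129,0.5,66])/250)
# plinth corners & bracket top, level
for uv,z in(((149,84),55),((345,71),55),((237,10),112)):print(wray(uv,z,P))
```

```text
[ 514.35176924 -130.75463548   56.        ]
label in tool [142.47426111 -87.58376188 213.18451808] move [ 0.05389704 -0.35233505  0.58873807]
[ 461.52070991 -157.31802921   55.        ]
[ 688.29937502 -208.98643746   55.        ]
[ 586.14385184 -124.17749922  112.        ]
```

```bash
python3 -m inch '{"travel":[[0.046,-0.352,0.05],[0.046,-0.352,0.2],[0.046,-0.352,0.4],[0.046,-0.352,0.588],[0.046,-0.352,0.588]],"turn":[[0,0,0],[0,0,0],[0,0,0],[0,0,0],[0,0,0]]}' && 
python3 -m inch '{"travel":[[0,0,0],[0,0,0],[0,0,0],[0,0,0],[0,0,0]],"turn":[[0,0,0],[0,0,0],[0,0,0],[0,0,0],[0,0,0]]}'
python3 - <<'E'
from h import *
P=pose();print(P);np.savez('p4.npz',p=P[0],R=P[1])
cv2.imwrite('pics/w4.png',capture('wrist'))
for X in ([514,-132,56],[586,-124,112]):print(P[1].T@(np.array(X)-P[0]))
cv2.imwrite('pics/s4.png',cv2.resize(capture('scene')[150:260,130:300],None,fx=4,fy=4,interpolation=cv2.INTER_CUBIC))
E
```

```text
clock: 8.3
eef_pos: [476.6, -253.0, 118.0]
tcp_rot: [-0.005, 0.799, 0.601, -0.002]
ft_force: [-0.2, 0.3, -0.2]
gripper_width: 32.8
grasp_force: 60.3
clock: 8.8
eef_pos: [479.4, -254.7, 124.1]
tcp_rot: [0.001, 0.799, 0.601, 0.0]
ft_force: [0.8, -0.2, -1.5]
gripper_width: 33.1
grasp_force: 60.4
(array([ 479.37126483, -254.69253095,  124.05947144]), array([[ 2.77282984e-01,  9.60787297e-01,  1.38470254e-03],
       [ 9.60788096e-01, -2.77281713e-01, -1.04223854e-03],
       [-6.17416860e-04,  1.61940073e-03, -9.99998498e-01]]))
[127.5255033   -0.85976187  67.97944484]
[155.1416076   66.18935621  12.07088962]
```

View pics/w4.png

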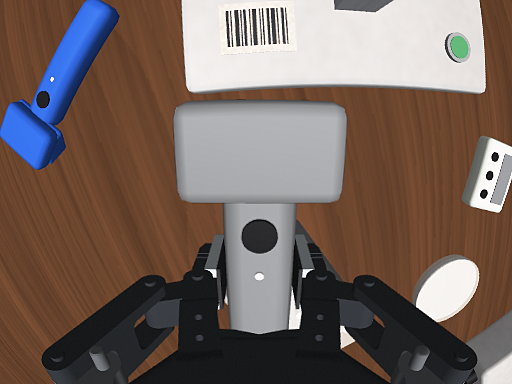

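The label is now at (257,28), centred ahead of the scanner's head.

```bash
python3 - <<'E'
from h import *
d=np.load('p4.npz');P=(d['p'],d['R'])
L=wray((257,28),56,P);print(L,P[1].T@(L-P[0]))
E
python3 -m inch '{"travel":[[0,0,0],[0,0,0],[0,0,0],[0,0,0],[0,0,0]],"turn":[[0,0,0],[0,0,0],[0,0,0],[0,0,0],[0,0,0]]}' && 
python3 -m inch '{"travel":[[0,0,0],[0,0,0],[0,0,0],[0,0,0],[0,0,0]],"turn":[[0,0,0],[0,0,0],[0,0,0],[0,0,0],[0,0,0]]}'
```

```text
[ 514.30066615 -131.57716397   56.        ] [128.01512873  -0.68813036  67.97942048]
clock: 9.4
eef_pos: [479.1, -254.5, 123.0]
tcp_rot: [-0.0, 0.799, 0.601, -0.0]
ft_force: [-0.1, -0.7, -1.6]
gripper_width: 32.9
grasp_force: 60.4
clock: 9.9
eef_pos: [479.1, -254.5, 123.1]
tcp_rot: [0.0, 0.799, 0.601, -0.0]
ft_force: [0.6, 0.8, -1.4]
gripper_width: 32.7
grasp_force: 60.4
```

```bash
python3 -m inch '{"travel":[[0,0,0],[0,0,0],[0,0,0],[0,0,0],[0,0,0]],"turn":[[0,0,0],[0,0,0],[0,0,0],[0,0,0],[0,0,0]]}' && 
python3 -m inch '{"travel":[[0,0,0],[0,0,0],[0,0,0],[0,0,0],[0,0,0]],"turn":[[0,0,0],[0,0,0],[0,0,0],[0,0,0],[0,0,0]]}' &&
python3 -m inch '{"travel":[[0,0,-0.2],[0,0,-0.4],[0,0,-0.6],[-0.046,0.352,-0.6],[-0.046,0.352,-0.6]],"turn":[[0,0,0],[0,0,0],[0,0,0],[0,0,0],[0,0,0]]}'
python3 - <<'E'
from h import *
P=pose();print(P[0])
legs([(640,-60,270,73.9),(600,170,270,73.9),(501,379,200,73.9),(501,379,40,73.9),(501,379,23,73.9)],P)
E
```

```text
clock: 10.4
eef_pos: [479.1, -254.6, 123.1]
tcp_rot: [0.0, 0.799, 0.601, -0.0]
ft_force: [0.7, -0.2, -1.5]
gripper_width: 33.0
grasp_force: 60.4
clock: 10.9
eef_pos: [479.1, -254.6, 123.1]
tcp_rot: [0.0, 0.799, 0.601, -0.0]
ft_force: [0.1, 0.2, -2.5]
gripper_width: 32.8
grasp_force: 60.4
clock: 11.4
eef_pos: [562.0, -290.7, 276.2]
tcp_rot: [0.003, 0.799, 0.601, 0.001]
ft_force: [-0.3, 0.0, -2.4]
gripper_width: 32.8
grasp_force: 60.6
[ 561.96792222 -290.71367228  276.20660976]
[0.973, 0.044, 0.023] [0.003, 0.001, -0.0] mm 244
[0.84, -0.409, 0.0] [0.0, 0.0, 0.0] mm 233
[0.693, -0.612, 0.28] [0.0, 0.0, 0.0] mm 242
[0.0, 0.0, 0.64] [0.0, 0.0, 0.0] mm 160
[0.0, 0.0, 0.068] [0.0, 0.0, 0.0] mm 17
```

```bash
python3 -m inch '{"travel":[[0.973,0.044,0.01],[0.973,0.044,0.01],[0.973,0.044,0.01],[0.973,0.044,0.01],[0.973,0.044,0.01]],"turn":[[0,0,0],[0,0,0],[0,0,0],[0,0,0],[0,0,0]]}' &&
python3 -m inch '{"travel":[[0.84,-0.409,0],[0.84,-0.409,0],[0.84,-0.409,0],[0.84,-0.409,0],[0.84,-0.409,0]],"turn":[[0,0,0],[0,0,0],[0,0,0],[0,0,0],[0,0,0]]}' && 
python3 -m inch '{"travel":[[0.693,-0.612,0.28],[0.693,-0.612,0.28],[0.693,-0.612,0.28],[0.693,-0.612,0.28],[0.693,-0.612,0.28]],"turn":[[0,0,0],[0,0,0],[0,0,0],[0,0,0],[0,0,0]]}' && 
python3 -m inch '{"travel":[[0,0,0.1],[0,0,0.3],[0,0,0.5],[0,0,0.6],[0,0,0.6]],"turn":[[0,0,0],[0,0,0],[0,0,0],[0,0,0],[0,0,0]]}' &&
python3 -m inch '{"travel":[[0,0,0],[0,0,0]],"turn":[[0,0,0],[0,0,0]]}' && python3 -c "
from h import *
print(pose());legs([(501,379,23,73.9)])"
```

```text
clock: 11.9
eef_pos: [638.8, -56.9, 270.4]
tcp_rot: [-0.0, 0.799, 0.601, -0.0]
ft_force: [0.7, -0.4, -0.9]
gripper_width: 32.8
grasp_force: 60.7
clock: 12.4
eef_pos: [597.4, 173.8, 270.5]
tcp_rot: [-0.0, 0.799, 0.602, -0.0]
ft_force: [0.2, -0.7, -1.4]
gripper_width: 33.2
grasp_force: 60.7
clock: 12.9
eef_pos: [497.9, 381.6, 199.7]
tcp_rot: [-0.0, 0.799, 0.601, -0.0]
ft_force: [1.5, 0.4, -2.5]
gripper_width: 32.9
grasp_force: 60.7
clock: 13.4
eef_pos: [497.9, 378.7, 46.9]
tcp_rot: [-0.0, 0.799, 0.601, -0.003]
ft_force: [-0.0, 0.6, -0.7]
gripper_width: 32.8
grasp_force: 60.6
clock: 13.6
eef_pos: [500.3, 380.2, 52.4]
tcp_rot: [0.0, 0.799, 0.601, 0.001]
ft_force: [-0.8, 0.1, -1.2]
gripper_width: 33.1
grasp_force: 60.6
(array([500.31530758, 380.15260749,  52.44117912]), array([[ 0.27733073,  0.96077134,  0.00247047],
       [ 0.96077239, -0.27733461,  0.0013876 ],
       [ 0.00201831,  0.00198873, -0.99999599]]))
[-0.004, 0.004, 0.118] [0.001, -0.001, -0.0] mm 29
```

```bash
python3 -m inch '{"travel":[[0,0,0.03],[0,0,0.07],[0,0,0.1],[0,0,0.11],[0,0,0.112]],"turn":[[0,0,0],[0,0,0],[0,0,0],[0,0,0],[0,0,0]]}' &&
python3 -m inch '{"travel":[[0,0,0.004],[0,0,0.006],[0,0,0.008],[0,0,0.01],[0,0,0.01]],"turn":[[0,0,0],[0,0,0],[0,0,0],[0,0,0],[0,0,0]]}'
```

```text
clock: 14.1
eef_pos: [499.3, 379.5, 21.9]
tcp_rot: [0.0, 0.799, 0.601, -0.0]
ft_force: [-0.6, 0.3, -1.4]
gripper_width: 33.0
grasp_force: 60.6
clock: 14.6
eef_pos: [499.6, 379.7, 20.9]
tcp_rot: [0.0, 0.799, 0.601, 0.0]
ft_force: [-1.9, -1.6, 6.3]
gripper_width: 33.1
grasp_force: 61.8
```

```bash
python3 -m inch '{"travel":[[0,0,0],[0,0,0],[0,0,0],[0,0,0],[0,0,0]],"turn":[[0,0,0],[0,0,0],[0,0,0],[0,0,0],[0,0,0]]}' 1 &&
python3 -m inch '{"travel":[[0,0,0],[0,0,0],[0,0,0],[0,0,0],[0,0,0]],"turn":[[0,0,0],[0,0,0],[0,0,0],[0,0,0],[0,0,0]]}' 1 &&
python3 -m inch '{"travel":[[0,0,-0.05],[0,0,-0.15],[0,0,-0.3],[0,0,-0.5],[0,0,-0.7]],"turn":[[0,0,0],[0,0,0],[0,0,0],[0,0,0],[0,0,0]]}'
python3 - <<'E'
from h import *
P=pose();print(P[0],P[1].round(3).tolist());np.savez('p5.npz',p=P[0],R=P[1])
cv2.imwrite('pics/w5.png',capture('wrist'))
legs([(600,170,270,76.8),(604,-60,270,76.8),(585,-125,250,76.8)],P)
E
```

```text
clock: 15.1
eef_pos: [499.5, 379.7, 19.9]
tcp_rot: [0.0, 0.799, 0.601, -0.0]
ft_force: [-0.0, -0.9, -0.7]
gripper_width: 85.6
grasp_force: 0.0
clock: 15.6
eef_pos: [499.5, 379.7, 20.0]
tcp_rot: [0.0, 0.799, 0.601, -0.0]
ft_force: [-0.7, -0.9, -0.5]
gripper_width: 85.6
grasp_force: 0.0
clock: 16.1
eef_pos: [499.1, 379.4, 197.6]
tcp_rot: [0.0, 0.799, 0.601, -0.0]
ft_force: [1.1, 0.9, -0.1]
gripper_width: 85.2
grasp_force: 0.0
[499.11800954 379.43890097 197.56320617] [[0.277, 0.961, -0.0], [0.961, -0.277, -0.0], [-0.0, -0.0, -1.0]]
[-0.693, 0.62, -0.29] [-0.0, 0.0, -0.025] mm 243
[-0.892, 0.226, 0.0] [0.0, 0.0, 0.0] mm 230
[-0.27, -0.015, 0.08] [0.0, 0.0, 0.0] mm 71
```

View pics/w5.png

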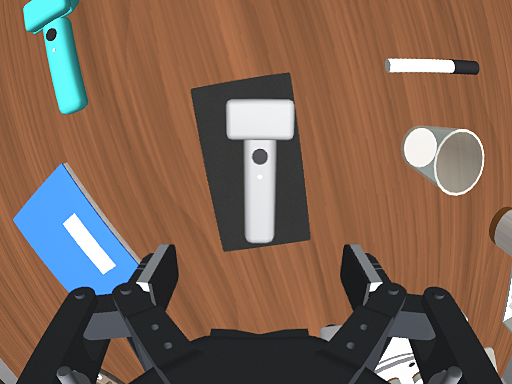

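The scanner lies flat and free on the mat: head at (260,119), handle down to (259,242). On to the plunger.

```bash
python3 -m inch '{"travel":[[-0.15,0.15,-0.29],[-0.693,0.62,-0.29],[-0.693,0.62,-0.29],[-0.693,0.62,-0.29],[-0.693,0.62,-0.29]],"turn":[[0,0,-0.025],[0,0,-0.025],[0,0,-0.025],[0,0,-0.025],[0,0,-0.025]]}' 1 &&
python3 -m inch '{"travel":[[-0.892,0.226,0],[-0.892,0.226,0],[-0.892,0.226,0],[-0.892,0.226,0],[-0.892,0.226,0]],"turn":[[0,0,0],[0,0,0],[0,0,0],[0,0,0],[0,0,0]]}' &&
python3 -m inch '{"travel":[[-0.27,-0.015,0.08],[-0.27,-0.015,0.08],[-0.27,-0.015,0.08],[-0.27,-0.015,0.08],[-0.27,-0.015,0.08]],"turn":[[0,0,0],[0,0,0],[0,0,0],[0,0,0],[0,0,0]]}' 0.7
python3 - <<'E'
from h import *
P=pose();print(P[0],P[1].round(3).tolist());np.savez('p6.npz',p=P[0],R=P[1])
cv2.imwrite('pics/w6.png',capture('wrist'))
E
```

```text
clock: 16.65
eef_pos: [598.4, 173.4, 267.9]
tcp_rot: [0.0, 0.784, 0.621, 0.0]
ft_force: [1.2, -0.2, 0.3]
gripper_width: 85.3
grasp_force: 0.0
clock: 17.15
eef_pos: [601.5, -58.0, 267.4]
tcp_rot: [0.0, 0.784, 0.62, 0.0]
ft_force: [0.1, 0.7, -0.4]
gripper_width: 85.1
grasp_force: 0.0
clock: 17.65
eef_pos: [583.2, -118.8, 247.4]
tcp_rot: [0.0, 0.784, 0.621, 0.0]
ft_force: [0.7, 0.0, 0.2]
gripper_width: 59.7
grasp_force: 0.0
[ 583.20585307 -118.76134458  247.39284609] [[0.228, 0.974, 0.001], [0.974, -0.228, -0.0], [0.0, 0.001, -1.0]]
```

View pics/w6.png

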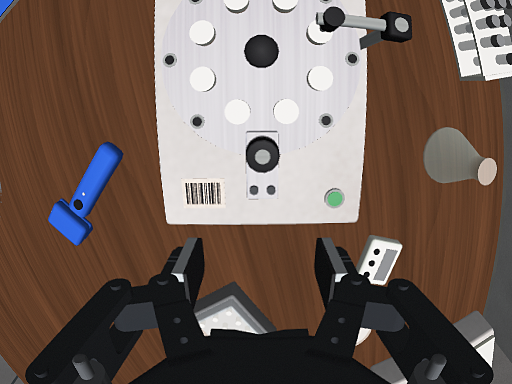

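The knob's top is at (262,156).

Run:
```python
from h import *
d=np.load('p6.npz');P=(d['p'],d['R'])
im=cv2.imread('pics/w6.png');g=(im[125:180,235:290].max(2)<70).astype(np.uint8)
c=max(cv2.findContours(g,0,2)[0],key=cv2.contourArea);print(cv2.boundingRect(c),cv2.minEnclosingCircle(c))
K=wray((262,155),146,P);print(K, wray((262,51),125,P))
legs([(K[0],K[1],200,76.8),(K[0],K[1],135,76.8)])
```

```text
(11, 12, 34, 35) ((27.01801872253418, 28.867116928100586), 17.597829818725586)
[594.19084263 -85.97926604 146.        ] [613.93212536  -2.09633595 125.        ]
[0.137, 0.013, 0.189] [0.0, 0.0, 0.0] mm 58
[0.0, 0.0, 0.26] [0.0, 0.0, 0.0] mm 65
```

```bash
python3 -m inch '{"travel":[[0.133,0.013,0.1],[0.133,0.013,0.189],[0.133,0.013,0.189],[0.133,0.013,0.189],[0.133,0.013,0.189]],"turn":[[0,0,0],[0,0,0],[0,0,0],[0,0,0],[0,0,0]]}' 0.7 &&
python3 -m inch '{"travel":[[0,0,0.1],[0,0,0.2],[0,0,0.26],[0,0,0.26],[0,0,0.26]],"turn":[[0,0,0],[0,0,0],[0,0,0],[0,0,0],[0,0,0]]}' &&
python3 -m inch '{"travel":[[0,0,0],[0,0,0]],"turn":[[0,0,0],[0,0,0]]}'
```

```text
clock: 18.2
eef_pos: [594.2, -88.2, 200.8]
tcp_rot: [0.001, 0.784, 0.621, 0.001]
ft_force: [-0.7, -0.7, 0.6]
gripper_width: 59.7
grasp_force: 0.0
clock: 18.7
eef_pos: [594.1, -88.4, 135.6]
tcp_rot: [0.001, 0.784, 0.621, 0.0]
ft_force: [0.5, -0.6, 1.6]
gripper_width: 59.7
grasp_force: 0.0
clock: 18.9
eef_pos: [594.1, -88.2, 135.6]
tcp_rot: [0.001, 0.784, 0.621, 0.001]
ft_force: [0.2, -0.5, -0.4]
gripper_width: 59.9
grasp_force: 0.0
```

```bash
python3 -m inch '{"travel":[[0,0,0],[0,0,0],[0,0,0],[0,0,0],[0,0,0]],"turn":[[0,0,0],[0,0,0],[0,0,0],[0,0,0],[0,0,0]]}' 0 &&
python3 -m inch '{"travel":[[0,0,0],[0,0,0],[0,0,0],[0,0,-0.004],[0,0,-0.008]],"turn":[[0,0,0],[0,0,0],[0,0,0],[0,0,0],[0,0,0]]}' &&
python3 -m inch '{"travel":[[0,0,-0.006],[0,0,-0.012],[0,0,-0.018],[0,0,-0.024],[0,0,-0.024]],"turn":[[0,0,0],[0,0,0],[0,0,0],[0,0,0],[0,0,0]]}'
```

```text
clock: 19.4
eef_pos: [593.3, -88.0, 135.1]
tcp_rot: [-0.0, 0.784, 0.621, -0.0]
ft_force: [-3.6, -0.3, 7.3]
gripper_width: 26.1
grasp_force: 58.7
clock: 19.9
eef_pos: [593.2, -88.0, 135.8]
tcp_rot: [-0.001, 0.784, 0.621, -0.0]
ft_force: [-0.8, -0.9, -8.4]
gripper_width: 26.2
grasp_force: 59.4
clock: 20.4
eef_pos: [593.2, -87.9, 142.2]
tcp_rot: [-0.0, 0.784, 0.621, -0.0]
ft_force: [-3.1, -0.2, -11.4]
gripper_width: 25.9
grasp_force: 59.6
```

```bash
python3 -m inch '{"travel":[[0,0,-0.004],[0,0,-0.008],[0,0,-0.012],[0,0,-0.016],[0,0,-0.016]],"turn":[[0,0,0],[0,0,0],[0,0,0],[0,0,0],[0,0,0]]}' &&
python3 -m inch '{"travel":[[0,0,-0.004],[0,0,-0.004],[0,0,-0.006],[0,0,-0.006],[0,0,-0.006]],"turn":[[0,0,0],[0,0,0],[0,0,0],[0,0,0],[0,0,0]]}'&&
python3 -m inch '{"travel":[[0,0,0],[0,0,0],[0,0,0],[0,0,0],[0,0,0]],"turn":[[0,0,0],[0,0,0],[0,0,0],[0,0,0],[0,0,0]]}'
```

```text
clock: 20.9
eef_pos: [593.3, -88.0, 146.3]
tcp_rot: [-0.0, 0.784, 0.621, -0.0]
ft_force: [-5.1, 0.0, -14.4]
gripper_width: 25.9
grasp_force: 59.8
clock: 21.4
eef_pos: [593.3, -88.0, 147.4]
tcp_rot: [-0.0, 0.784, 0.621, -0.0]
ft_force: [-3.9, 0.9, -22.2]
gripper_width: 26.2
grasp_force: 60.4
clock: 21.9
eef_pos: [593.2, -88.0, 147.4]
tcp_rot: [-0.001, 0.784, 0.621, -0.0]
ft_force: [-4.2, 0.5, -25.7]
gripper_width: 26.1
grasp_force: 60.4
```

```bash
python3 -m inch '{"travel":[[0,0,0.001],[0,0,0.001],[0,0,0.001],[0,0,0.001],[0,0,0.001]],"turn":[[0,0,0],[0,0,0],[0,0,0],[0,0,0],[0,0,0]]}' &&
python3 -m inch '{"travel":[[0,0,0],[0,0,0],[0,0,0],[0,0,0],[0,0,0]],"turn":[[0,0,0],[0,0,0],[0,0,0],[0,0,0],[0,0,0]]}' && python3 -c "
from rig import *
print(close_job())"
```

```text
clock: 22.4
eef_pos: [593.3, -88.0, 147.4]
tcp_rot: [-0.0, 0.784, 0.621, -0.0]
ft_force: [-4.7, 0.4, -23.8]
gripper_width: 26.0
grasp_force: 60.5
clock: 22.9
eef_pos: [593.3, -88.0, 147.3]
tcp_rot: [-0.0, 0.784, 0.621, -0.0]
ft_force: [-5.8, 1.0, -23.6]
gripper_width: 26.1
grasp_force: 60.5
the job is handed in; nothing more can be done
None
```

I scanned the label, laid the scanner flat on its mat and let go of it. I then handed the job in at 22.9 s with the plunger held at its upper stop; no verdict came back, so a pass isn't confirmed.

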